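Fit the filter frame into a jeweller's bench dust box

ROBOT

A 6-joint arm with a two-finger parallel gripper is mounted at the origin on the work surface. World frame = base frame: x ahead of the robot, y to its left, z up, the work surface at z = 0. Lengths are in m, angles in rad, forces in N, time in s.
With the tool pointing down it reaches from about 0.375 to 0.975 m from the base axis. Payload 3.8 kg.
Tool frame: the origin (TCP) lies midway between the tips of the shut fingers; the grasp point (between the pads) lies 19 mm behind it; z points along the fingers, y is the line along which they close (so a half turn about z gives the same grasp; the last joint's range is limited). The gripper opens to 85 mm and grips with 20 to 120 N. Pads are 22 mm wide; open, the fingers measure 114 mm over their backs; the gripper's body (76 mm by 85 mm) begins 54 mm behind the grasp point. The pads swing forward as they close: fully open they stand 13 mm farther back than shut.
Start: joints at [-1.311, 0.264, 1.604, -0, 1.274, -0.037], TCP at [0.197, -0.645, 0.207] pointing down, gripper open.
Joint ranges: [-2.63, 2.63], [-0.94, 2.18], [0.31, 2.57], [-1.31, 4.45], [0, 2.66], [-2.55, 2.55]. Speed limits (rad/s): [2.57, 2.57, 3.14, 3.14, 3.14, 3.14].

INTERFACE

Orientations are given as a rotation vector (axis times angle).
In Python, from workcell import bot gives the robot as it stands.
- The arm moves only by the tool jog_arm, never from a script. Its argument "motion" is a list of rows, each a list of 5 numbers: the opening, from -1 (shut) to 1 (fully open), then the shift along the tool's x, y, z in mm, then the turn about the tool's z in degrees. In form: [[claw, x, y, z, twist], ...]. A call has 1 to 10 rows; each row shifts and turns the commanded pose from where the row before left it, along the tool's axes as they then stand; what a row does not reach is not made up. A row lasts 1/12 s, in which the tool goes at most 41.7 mm and 7.16 degrees, less where a joint would pass 70% of its speed; a pose out of reach is approached as far as the arm can. A call with a gripper value outside its range is refused whole. The fingers move at their own pace and stop on an object; "force" is the grip in N (left out, the last holds). Time passes only in rows, so rows that do not move let the fingers close. It gives the time, the measured TCP pose, the force, the opening and the grip force at its end, in the units of the state.
- bot.read_state(): the state, without advancing time (a new reading comes with each control period).
- bot.read_camera(name): name is "scene" or "top" or "wrist"; returns (picture, depth): 400x640x3 uint8, red, green, blue; 400x640 float32, m along the optical axis (not along the pixel's ray), 0 where there is no reading.
- bot.get_calibration(name): a dict with "vfov" (degrees; the focal length in pixels is half the picture's height over the tangent of half this angle, whatever the lens; pixels are square), "cx", "cy" (the principal point, pixels), "dist" ([k1, k2, p1, p2, k3] as OpenCV has them; the pictures are not rectified), "rvec" (rotation vector, rad) and "tvec" (3), from world to camera coordinates, as OpenCV has them; the wrist camera has in their place "tool_from_camera" (4x4, takes a point from camera to tool coordinates, whose origin is the TCP and whose axes are the flange's). Camera axes: x right, y down, z forward; pixel columns grow to the right and rows downward; lengths in m; the calibration is good to about 2 mm. A picture is of the moment at which its call begins: read the wrist's pose just before it. get_calibration takes no time and is no camera call.
- bot.finish_job(): hands the job in; it is judged then, once.
The state is a dict: "time": time; "q": joint angles; "joint_vel": joint speeds; "joint_torque": joint torques, N m; "tool_pos": TCP position; "tcp_rot": TCP orientation; "wrist_force": force on the tool from outside, world axes, zero at the start; "torque": the same for the moment, N m; "width": opening from 0.0 (shut) to 1.0 (fully open); "grip_force": force on a finger pad.
Only numpy, scipy, OpenCV 4.12 (cv2) and the standard library are available. Lean on these libraries where they do the work, as an engineer would, in place of code of your own. Each camera call takes 0.05 s, during which the arm holds its last target. There are 200 camera calls.

TASK

Put the filter frame into the grey dust box on the bench: with its plain end held up, hook its thin tongue under the box's fixed lip, then rock the plain end down until the sprung catch snaps over it and the frame lies flat on its seat, and let go. Leave the other things on the bench where they are.

Things in the scene. Friction and masses are not known exactly. Their poses are not given: they have to be found in the camera images.
- filter: loose filter, black frame with white pleated paper, flat on the cork mat, handle up, 0.15 to 0.31 kg. Frame 130 (x) x 100 (y) x 10 thick; at its -x end a thin tongue sticks out 16, 90 wide, 6 thick, flush with the underside (overall length 146); the +x end is plain. Origin: underside, centre of the 130 x 100 frame; z up
- tongue_tip (a point): middle of the tongue's free edge, on the underside: x = -81, y = 0, z = 0 in the filter's frame; same axes as the filter
- plain_end (a point): middle of the frame's plain end, on the underside: x = 65, y = 0, z = 0 in the filter's frame
- handle (a point): centre of the filter's bow handle, at x = 20, y = 0, z = 40 in the filter's frame: a straight bar 70 long (y), 12 thick (x), 20 tall (z), its underside 20 clear of the frame's top, on two posts 8 wide at y = +-31
- dust_box: grey steel downdraft box fixed to the bench, open at the top, lip end nearer the robot. Origin: underside, centre of the pocket; x from the lip end to the catch end, z up. Pocket 150 (x -75 to 75) x 107 (y). Side walls 8 thick, tops at z = 52; far end wall (x 75 to 83) top at z = 50. The steel catch block behind it reaches x = 109
- lip_edge (a point): middle of the lip's free lower edge: x = -63, y = 0, z = 54 in the box's frame. The fixed lip covers the pocket from x = -75 to -63 over its full width, underside z = 54, top z = 60. Between seat and lip (14 high) the 6 thick tongue enters while tilted, plain end up, by up to about 0.35 rad
- seat_middle (a point): centre of the seat plane, x = 0, y = 0, z = 40 in the box's frame; a ledge at this height runs round the pocket. The fitted frame lies on it with its x axis along the box's, origin at about x = 8, y = 0, z = 40 (2 play either way in x, 3.5 in y). With the tongue on the seat under the lip, the plain end is clear above the catch at 0.2 rad of tilt or more
- catch (a joint): sprung steel catch, 44 wide, mid far (+x) end of the box: outward slide in m, 0 = sprung out, 0.013 = fully back. At 0 its nose overhangs the pocket to x = 66, flat underside z = 52, sloping top up to z = 71. The plain end pushes it back on the way down (spring 1 to 3 N; 5 to 13 N of downward push there) and it snaps to 0 over the frame's top once home
- file: bystander, to be left alone: half-round file with a wooden handle, 215 long, 20 wide, lying along x between the two work places; origin at its underside
- scissors: bystander, to be left alone: scissors with black handles, 210 long, 12 thick, at the left of the mat; origin at its underside
- jar: bystander, to be left alone: amber jar with a steel lid, 60 in diameter, 70 high, towards the far edge; origin at its underside
- rule: bystander, to be left alone: steel rule 220 x 30 x 4, towards the far edge; origin at its underside
- wax_blank: bystander, to be left alone: blue carving-wax block with a hole, 70 x 45 x 22, near the robot; origin at its underside
- brush: bystander, to be left alone: bench brush 170 long, at the right of the mat; origin at its underside
- scriber: bystander, to be left alone: double-ended steel scriber 165 long, 10 thick, towards the far left corner of the mat; origin at its underside
- mat: cork mat fixed to the bench, 620 x 1040 x 3; filter, dust box and bystanders all stand on its top, 3 above the table
Not all that is in view belongs to the job. Leave any purple look-alike of the filter alone.

How it is judged:
On the way:
1. the tongue is under the lip while the plain end is still held up above the box wall (x of tongue_tip in the frame of dust_box below -0.065 m and z of tongue_tip in the frame of dust_box between 0.036 and 0.054 m and z of plain_end in the frame of dust_box above 0.052 m and horizontal distance between tongue_tip and lip_edge below 0.025 m), for 0.1 s.
At the end, for the whole second after the job is handed in: The frame lies flat in the dust box (tilt under 0.05 rad, its axis within 0.1 rad of the box's), tongue at least 4 mm under the lip and at most 6 mm above the seat, plain end at most 4 mm above the seat, the catch sprung back over it (joint under 3 mm), and it is at rest and released (x of tongue_tip in the frame of dust_box below -0.067 m and z of tongue_tip in the frame of dust_box below 0.046 m and z of plain_end in the frame of dust_box below 0.044 m and angle between filter's own z axis and vertical below 0.05 rad and angle between the x axis of filter and the x axis of dust_box, either way round below 0.1 rad and horizontal distance between plain_end and dust_box below 0.085 m and value of joint catch below 0.003 m and linear speed of filter below 0.01 m/s and angular speed of filter below 0.1 rad/s); the robot touches nothing.
It fails at once if another thing on the bench is knocked or shoved more than 3 cm out of its place (distance of any of file, scissors, jar, rule, wax_blank, brush, scriber from where it was at the start of the episode above 0.03 m).
It also fails if it takes over 43 s, if anything falls off the work surface, if the arm or the gripper's body presses on something with over 40 N, if the wrist force passes 120 N, or if a joint passes its speed limit or range.

## Working session

There is one attempt and no reset: what is moved stays moved. The work goes in short steps, Python scripts to look and compute and a tool call to move; the robot and the scene stay as the last step left them, time stands still between calls to the robot, and variables do not carry over. Pictures are saved under pics/ and viewed, at most 13 in all, crops included, and the job is handed in when it is done.

Besides the shell and the picture viewer there is one more tool, called after ">>>" as a command line: name --pt "numbers of a row" for each row, then --argument value for the rest. jog_arm: Moves the arm, as the interface text tells. Its arguments: {"type":"object","properties":{"motion":{"type":"array"},"force":{"type":"number"}},"required":["motion"]}

```bash
mkdir -p pics; python3 - <<'E'
from workcell import bot
import cv2,numpy as np
s=bot.read_state();print(s)
for n in ["top","scene"]:
    p,d=bot.read_camera(n);cv2.imwrite(f"pics/{n}0.png",p[:,:,::-1]);np.savez(f"pics/{n}0.npz",p=p,d=d);print(n,bot.get_calibration(n))
print(bot.get_calibration("wrist"))
E
```

```text
{'time': 0.0, 'q': array([-1.31094376e+00,  2.64785727e-01,  1.60536037e+00, -3.19493359e-05,
        1.27367786e+00, -3.68890700e-02]), 'joint_vel': array([ 3.18514962e-04, -8.55032099e-04,  7.51970252e-05,  2.03973531e-03,
       -1.30075049e-03,  6.51421850e-04]), 'joint_torque': array([-2.06426936e-03, -5.15112662e+01, -3.67315507e+01,  1.76541994e-04,
        1.31228281e-02,  1.74099728e-05]), 'tool_pos': array([ 0.19717027, -0.64475534,  0.20614748]), 'tcp_rot': array([-3.10488475e+00, -4.64099638e-01,  4.37291349e-04]), 'wrist_force': array([-0.84002523,  0.39369688, -0.76207686]), 'torque': array([ 0.0140286 , -0.0085324 ,  0.01419062]), 'grip_force': 0.0, 'width': 0.9985516303311845}
top {'vfov': 46.715186383713984, 'cx': 324.9354433231649, 'cy': 201.72701966867942, 'dist': array([-0.04851296,  0.        ,  0.        ,  0.        ,  0.        ]), 'rvec': array([ 2.18901652, -2.19790413,  0.06870634]), 'tvec': array([-0.09417405,  0.58307742,  1.7063671 ])}
scene {'vfov': 49.030974349961326, 'cx': 320.2307709758296, 'cy': 202.477519926379, 'dist': array([-0.10828697,  0.        ,  0.        ,  0.        ,  0.        ]), 'rvec': array([ 0.82435891,  2.53431558, -1.11386678]), 'tvec': array([ 0.53954134, -0.13889852,  1.56680435])}
{'vfov': 58.55928095948233, 'cx': 322.4118825065358, 'cy': 200.11440506538514, 'dist': array([-0.04851458,  0.        ,  0.        ,  0.        ,  0.        ]), 'tool_from_camera': array([[-1.71559841e-04, -9.60019714e-01, -2.79932346e-01,
         7.13461330e-02],
       [ 9.99999835e-01, -1.10709949e-05, -5.74894045e-04,
        -3.42159741e-04],
       [ 5.48810488e-04, -2.79932398e-01,  9.60019558e-01,
        -1.67713416e-01],
       [ 0.00000000e+00,  0.00000000e+00,  0.00000000e+00,
         1.00000000e+00]])}
```

View pics/top0.png

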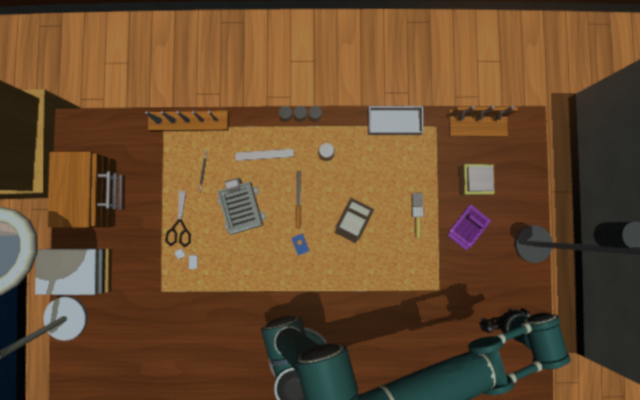

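View pics/scene0.png

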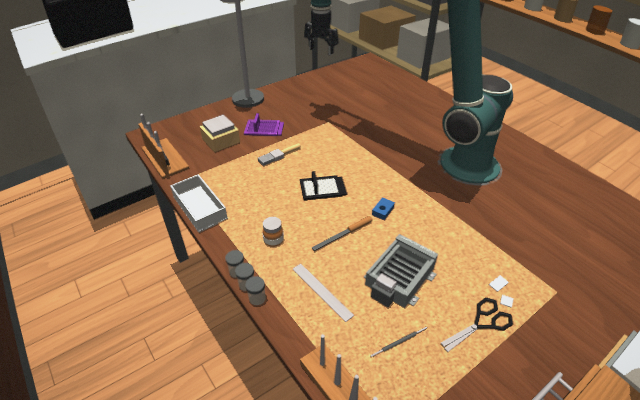

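Top view: the filter is at about (354,220), the box at (241,207) with its catch at (232,184), and the purple decoy at (469,227). The scene view agrees, with the file lying between the filter and the box.

```bash
cat > h.py <<'E'
import cv2,numpy as np
from workcell import bot
from scipy.spatial.transform import Rotation as R
def cam(n,s=None):
    c=bot.get_calibration(n);f=200/np.tan(np.radians(c["vfov"])/2)
    K=np.array([[f,0,c["cx"]],[0,f,c["cy"]],[0,0,1]])
    if n=="wrist":
        T=np.eye(4);T[:3,:3]=R.from_rotvec(s["tcp_rot"]).as_matrix();T[:3,3]=s["tool_pos"];T=T@c["tool_from_camera"]
    else:
        T=np.eye(4);T[:3,:3]=R.from_rotvec(c["rvec"]).as_matrix();T[:3,3]=c["tvec"];T=np.linalg.inv(T)
    return K,c["dist"],T
def plane(px,z,C):
    "pixels -> world points on height z"
    K,d,T=C;u=cv2.undistortPoints(np.float64(px).reshape(-1,1,2),K,d).reshape(-1,2)
    r=np.c_[u,np.ones(len(u))]@T[:3,:3].T
    return T[:3,3]+r*((z-T[2,3])/r[:,2])[:,None]
def proj(P,C):
    K,d,T=C;I=np.linalg.inv(T);return cv2.projectPoints(np.float64(P).reshape(-1,1,3),R.from_matrix(I[:3,:3]).as_rotvec(),I[:3,3],K,d)[0].reshape(-1,2)
E
python3 - <<'E'
from h import *
C=cam("top");p=np.load("pics/top0.npz")["p"]
print(plane([[354,220],[241,207],[232,184],[298,200]],0.03,C))
a=cv2.resize(p[190:250,325:385],(400,400),interpolation=2);b=cv2.resize(p[170:240,210:270],(343,400),interpolation=2)
cv2.imwrite("pics/crop.png",np.hstack([a,b])[:,:,::-1])
E
```

```text
[[ 0.51401947 -0.20338824  0.03      ]
 [ 0.56364792  0.21377445  0.03      ]
 [ 0.64914063  0.24780746  0.03      ]
 [ 0.5887297   0.00301778  0.03      ]]
```

View pics/crop.png

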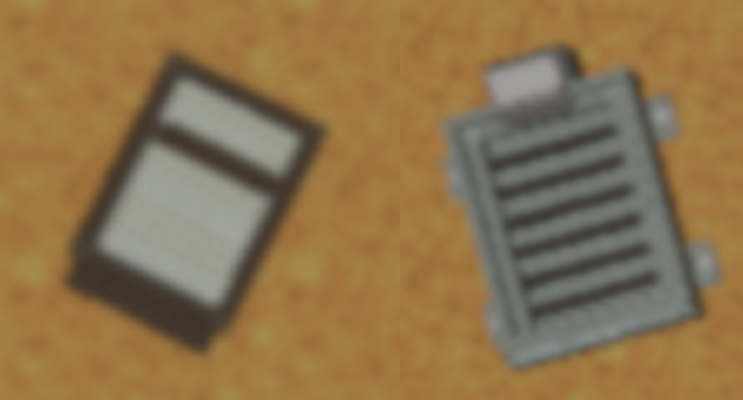

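The left crop shows the filter with its tongue at lower left (yaw about -0.45). The right crop shows the box with its catch at the top (yaw about +0.26). I'll move above the filter.

>>> jog_arm --pt "1 30.9 -23.6 0 0" --pt "1 30.9 -23.6 0 0" --pt "1 30.9 -23.6 0 0" --pt "1 30.9 -23.6 0 0" --pt "1 30.9 -23.6 0 0" --pt "1 30.9 -23.6 0 0" --pt "1 30.9 -23.6 0 0" --pt "1 30.9 -23.6 0 0" --pt "1 30.9 -23.6 0 0" --pt "1 30.9 -23.6 0 0" --force 40

```text
time: 0.93
tool_pos: [0.4243, -0.3275, 0.2071]
tcp_rot: [-3.107, -0.464, 0.001]
wrist_force: [0.4, -0.2, -0.1]
width: 0.998
grip_force: 0.0
```

>>> jog_arm --pt "1 30.9 -23.6 0 0" --pt "1 30.9 -23.6 0 0" --pt "1 30.9 -23.6 0 0" --pt "1 30.9 -23.6 0 0" --pt "1 0 0 0 7" --pt "1 0 0 0 7" --pt "1 0 0 0 7" --pt "1 0 0 0 7" --pt "1 0 0 0 7" --pt "1 0 0 0 7"

```text
time: 1.77
tool_pos: [0.5141, -0.2027, 0.2068]
tcp_rot: [-3.065, 0.689, 0.002]
wrist_force: [0.4, -0.4, 0.5]
width: 0.998
grip_force: 0.0
```

>>> jog_arm --pt "1 0 0 0 0" --pt "1 0 0 0 0"

```text
time: 1.93
tool_pos: [0.5141, -0.2029, 0.207]
tcp_rot: [-3.068, 0.675, 0.001]
wrist_force: [-0.0, -0.4, -0.4]
width: 1.001
grip_force: 0.0
```

```bash
python3 - <<'E'
from h import *
s=bot.read_state();p,d=bot.read_camera("wrist");print(s["time"],s["q"],s["tool_pos"],s["tcp_rot"])
np.savez("pics/w1.npz",p=p,d=d,pos=s["tool_pos"],rot=s["tcp_rot"])
C=cam("wrist",s)
hsv=cv2.cvtColor(p,cv2.COLOR_RGB2HSV)
sat=hsv[:,:,1]<90  # black or white, not cork
cork=(hsv[:,:,1]>90)&(hsv[:,:,2]>80)
m=((~cork)*255).astype(np.uint8);m=cv2.morphologyEx(m,cv2.MORPH_OPEN,np.ones((5,5)))
cs,_=cv2.findContours(m,cv2.RETR_EXTERNAL,cv2.CHAIN_APPROX_NONE)
v=p.copy()
for c in sorted(cs,key=cv2.contourArea)[::-1][:4]:
    r=cv2.minAreaRect(c);print(cv2.contourArea(c),r)
    cv2.drawContours(v,[c],-1,(255,0,0),1)
cv2.imwrite("pics/w1.png",v[:,:,::-1])
E
```

```text
1.9333 [-4.20903853e-01  3.38722790e-02  1.86722479e+00 -1.44369440e-05
  1.24132416e+00  1.58274453e+00] [ 0.51414959 -0.20288717  0.20704787] [-3.06815301e+00  6.74586401e-01  1.27869442e-03]
41204.0 ((319.5, 329.5), (139.0, 639.0), 90.0)
12577.0 ((321.7562255859375, 166.97898864746094), (99.29310607910156, 136.57852172851562), 2.436648368835449)
5105.5 ((35.0, 299.0), (130.0, 70.0), 90.0)
3072.5 ((533.1415405273438, 27.745264053344727), (72.11428833007812, 52.33436965942383), 74.05460357666016)
```

View pics/w1.png

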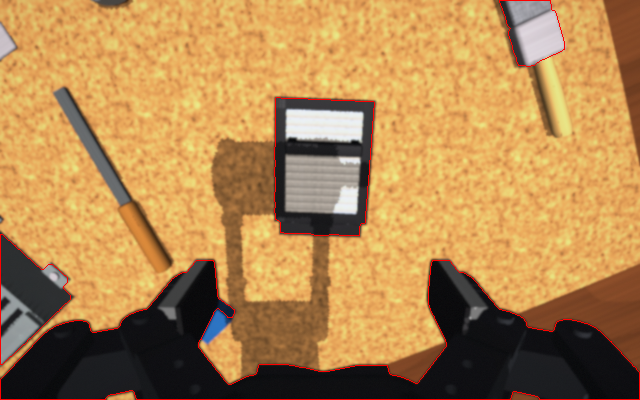

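The wrist view shows the filter at columns 275–375, plain end at row 99 and tongue end at row 235, with the handle bar at row 148. It lies almost square to the tool.

```bash
python3 - <<'E'
from h import *
z=np.load("pics/w1.npz");s=dict(tool_pos=z["pos"],tcp_rot=z["rot"]);C=cam("wrist",s);p=z["p"]
hsv=cv2.cvtColor(p,cv2.COLOR_RGB2HSV)
m=((~((hsv[:,:,1]>90)&(hsv[:,:,2]>80)))*255).astype(np.uint8);m=cv2.morphologyEx(m,cv2.MORPH_OPEN,np.ones((5,5)))
cs,_=cv2.findContours(m,cv2.RETR_EXTERNAL,cv2.CHAIN_APPROX_NONE)
c=sorted(cs,key=cv2.contourArea)[-2]
q=c.reshape(-1,2)+0.0
W=plane(q,.013,C)
Rt=R.from_rotvec(s["tcp_rot"]).as_matrix()
L=(W-s["tool_pos"])@Rt*1000   # tool frame mm
row=q[:,1];col=q[:,0]
def fit(k,ax): # fit L[ax] as a function of other
    o=1-ax;return np.polyfit(L[k,o],L[k,ax],1)
mid=(row>108)&(row<205)
l=fit(mid&(col<320),1);r=fit(mid&(col>320),1);t=fit((row<112)&(col>285)&(col<365),0);b=fit((row>225)&(col>290)&(col<352),0)
print("left y=",l,"right",r,"plain x=",t,"tongue x(z=.013)",b)
Wt=plane(q,.009,C);Lt=(Wt-s["tool_pos"])@Rt*1000;k=(row>225)&(col>290)&(col<352);print("tongue z9",np.polyfit(Lt[k,1],Lt[k,0],1), "width at x", [np.polyval(r,x)-np.polyval(l,x) for x in (-40,40)])
# bar: dark pixels between paper
g=hsv[:,:,2]; print("col 325 profile",g[128:165,325]); print("row 148",g[148,270:295],g[148,355:380])
E
```

```text
left y= [ 4.29631060e-02 -4.98638274e+01] right [4.05335726e-02 4.73483799e+01] plain x= [-4.09731609e-02  6.84350037e+01] tongue x(z=.013) [-4.09927127e-02 -7.32060253e+01]
tongue z9 [-4.09927127e-02 -7.48010621e+01] width at x [np.float64(97.30938870977477), np.float64(97.1150260415771)]
col 325 profile [244 241 240 238 235 236 236 237 231 199 174 159 133  87  42  20  22  27
  31  30  31  29  29  28  29  27  32  61 103 139 165 181 181 173 167 162
 155]
row 148 [133 133 131 115  77  38  29  30  29  30  30  30  31  30  27  23  27  29
  31  31  30  31  31  31  32] [ 58  59  59  58  58  54  46  44  51  55  56  56  56  55  55  58  87 150
 212 232 237 238 238 238 238]
```

>>> jog_arm --pt "1 24.8 -0.2 0 2.4" --pt "1 0 0 38 0" --pt "1 0 0 38 0" --pt "1 0 0 38 0" --pt "1 0 0 38 0" --pt "1 0 0 20 0" --pt "1 0 0 18 0" --pt "1 0 0 0 0" --pt "1 0 0 0 0" --force 20

```text
time: 2.73
tool_pos: [0.5359, -0.2129, 0.0163]
tcp_rot: [-3.052, 0.741, 0.005]
wrist_force: [-0.5, -0.2, -0.2]
width: 1.001
grip_force: 0.0
```

>>> jog_arm --pt "0.4 0 0 0 0" --pt "0.4 0 0 0 0" --pt "0.4 0 0 0 0" --pt "0.4 0 0 0 0" --pt "0.4 0 0 0 0" --pt "0.4 0 0 0 0" --force 20

```text
time: 3.23
tool_pos: [0.5387, -0.2141, 0.0197]
tcp_rot: [3.052, -0.743, 0.006]
wrist_force: [-0.3, 0.3, 6.4]
width: 0.793
grip_force: 23.1
```

>>> jog_arm --pt "0.4 0 0 -10 0" --pt "0.4 0 0 -20 0" --pt "0.4 0 0 -30 0" --pt "0.4 0 0 -30 0" --pt "0.4 0 0 -30 0" --pt "0.4 0 0 -30 0" --pt "0.4 0 0 -20 0" --pt "0.4 0 0 0 0" --pt "0.4 0 0 0 0"

```text
time: 3.98
tool_pos: [0.5378, -0.2136, 0.189]
tcp_rot: [3.052, -0.744, 0.005]
wrist_force: [0.1, 0.1, -2.8]
width: 0.8
grip_force: 23.5
```

```bash
python3 - <<'E'
from h import *
s=bot.read_state();p,d=bot.read_camera("wrist");print(s["time"],s["tool_pos"],s["tcp_rot"],s["wrist_force"],s["torque"],s["width"])
np.savez("pics/w2.npz",p=p,d=d,pos=s["tool_pos"],rot=s["tcp_rot"])
q,e=bot.read_camera("scene");np.savez("pics/s2.npz",p=q,d=e)
uv=proj(s["tool_pos"],cam("scene"))[0];x,y=uv.astype(int);print(uv)
c=cv2.resize(q[max(0,y-60):y+60,x-60:x+60],(400,400),interpolation=2)
cv2.imwrite("pics/w2.png",np.hstack([p[:,120:520],c])[:,:,::-1])
C=cam("wrist",s)
# depth samples along filter centre, tool frame
K,dd,T=C
Rt=R.from_rotvec(s["tcp_rot"]).as_matrix()
for v in range(20,260,20):
    u=322;z=d[v,u];n=cv2.undistortPoints(np.float64([[[u,v]]]),K,dd)[0,0];P=T[:3,:3]@(np.r_[n,1]*z)+T[:3,3]
    print(v,np.round((P-s["tool_pos"])@Rt*1000,1))
E
```

```text
3.9833 [ 0.53782089 -0.21363485  0.18895706] [ 3.05170892 -0.74375025  0.00533179] [ 0.1118679   0.11622925 -2.78768589] [-0.05788566 -0.05996402  0.02053281] 0.8004976675738631
[313.57632414 142.66072686]
20 [138.4  -0.9 185. ]
40 [121.6  -0.9 186.7]
60 [104.   -0.9 185.9]
80 [ 86.   -0.9 185.4]
100 [ 67.7  -0.9 184.9]
120 [ 49.   -0.9 184.4]
140 [ 29.7  -0.9 184.3]
160 [41.6 -0.7  1.5]
180 [31.  -0.7  5.2]
200 [21.2 -0.7  3.3]
220 [ 9.1 -0.7  7.4]
240 [-1.9 -0.7  7. ]
```

View pics/w2.png

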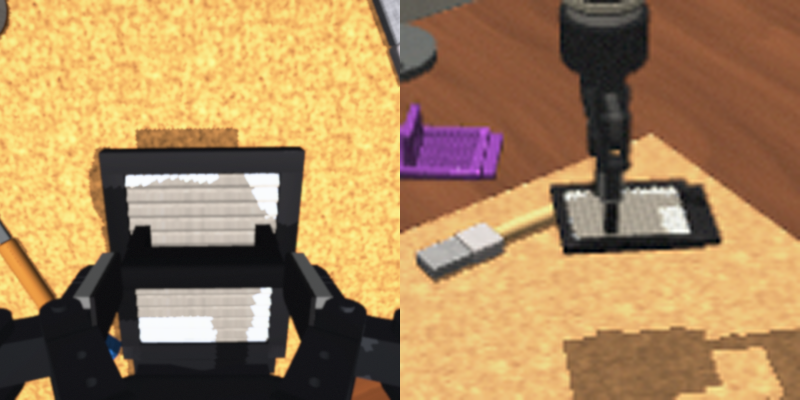

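The filter is held by the ends of its bar, and the plain end is slightly up. The depth samples give a tilt of about 0.13 rad. I'll carry it high and stop behind the box to measure the box and the tilt.

>>> jog_arm --pt "0.4 0 0 -41 0" --pt "0.4 -23.3 -28.9 -10 0" --pt "0.4 -23.3 -28.9 -10 0" --pt "0.4 -23.3 -28.9 -10 0" --pt "0.4 -23.3 -28.9 -10 0" --pt "0.4 -23.3 -28.9 -10 0" --pt "0.4 -23.3 -28.9 -10 0" --pt "0.4 -23.3 -28.9 -10 0" --pt "0.4 -23.3 -28.9 -10 0" --pt "0.4 -23.3 -28.9 -10 0"

```text
time: 4.92
tool_pos: [0.4686, 0.1155, 0.3159]
tcp_rot: [3.05, -0.744, -0.007]
wrist_force: [1.3, 0.1, -2.1]
width: 0.802
grip_force: 24.6
```

>>> jog_arm --pt "0.4 -23.3 -28.9 -10 0" --pt "0.4 -23.3 -28.9 0 0" --pt "0.4 0 0 0 -7.05" --pt "0.4 0 0 0 -7.05" --pt "0.4 0 0 0 -7.05" --pt "0.4 0 0 0 -7.05" --pt "0.4 0 0 0 -7.05" --pt "0.4 0 0 0 -7.05" --pt "0.4 0 0 0 0" --pt "0.4 0 0 0 0"

```text
time: 5.75
tool_pos: [0.4548, 0.1866, 0.326]
tcp_rot: [3.115, 0.402, -0.007]
wrist_force: [-0.0, -0.5, -1.2]
width: 0.796
grip_force: 24.7
```

```bash
python3 - <<'E'
from h import *
s=bot.read_state();p,d=bot.read_camera("wrist");print(s["time"],s["tool_pos"],s["tcp_rot"],s["wrist_force"],s["width"],s["q"])
np.savez("pics/w3.npz",p=p,d=d,pos=s["tool_pos"],rot=s["tcp_rot"])
cv2.imwrite("pics/w3.png",p[:,:,::-1])
K,dd,T=cam("wrist",s);Rt=R.from_rotvec(s["tcp_rot"]).as_matrix()
for u in (235,400):
  for v in range(145,225,8):
    z=d[v,u];n=cv2.undistortPoints(np.float64([[[u,v]]]),K,dd)[0,0];P=T[:3,:3]@(np.r_[n,1]*z)+T[:3,3]
    print(u,v,np.round((P-s["tool_pos"])@Rt*1000,1))
E
```

```text
5.75 [0.45484103 0.18657119 0.32602762] [ 3.11489225  0.40209338 -0.00655424] [-0.03890108 -0.46721384 -1.21650403] 0.7956697425977123 [ 3.38557909e-01 -1.37720832e-01  1.81474962e+00  4.14689442e-05
  1.46882267e+00  1.65259497e+00]
235 145 [   7.8 -120.   318.9]
235 153 [ 45.2 -42.6   3.3]
235 161 [ 41.1 -43.1   4.1]
235 169 [ 37.4 -43.1   2.9]
235 177 [ 33.2 -43.5   3.5]
235 185 [ 29.3 -43.7   3.3]
235 193 [ 25.1 -44.1   3.6]
235 201 [ 20.6 -44.6   4.5]
235 209 [ 16.4 -44.9   4.6]
235 217 [ 12.1 -45.2   4.4]
400 145 [  7.4 105.8 321.5]
400 153 [45.4 36.6  1.7]
400 161 [41.1 37.3  4. ]
400 169 [37.4 37.3  2.6]
400 177 [33.3 37.7  3.4]
400 185 [28.8 38.3  5.1]
400 193 [24.8 38.4  4.4]
400 201 [20.6 38.7  4.7]
400 209 [16.2 39.1  5.2]
400 217 [12.  39.3  4.9]
```

View pics/w3.png

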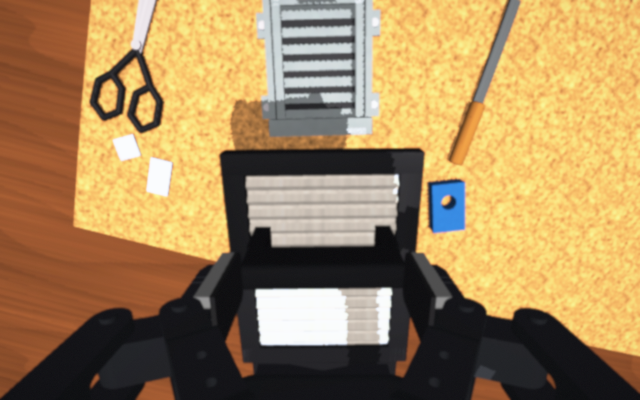

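Here the lip end of the box is at rows 118–135, columns 265–375. The frame is nearly level (about 0.05 rad) and squarely held. I'll back off and rise to see the whole box.

>>> jog_arm --pt "0.4 0 0 -41 0" --pt "0.4 -10 0 -25 0" --pt "0.4 -25 0 -15 0" --pt "0.4 -25 0 -5 0" --pt "0.4 -10 0 0 0" --pt "0.4 0 0 0 0" --pt "0.4 0 0 0 0"

```text
time: 6.38
tool_pos: [0.3881, 0.1688, 0.4138]
tcp_rot: [-3.115, -0.406, -0.001]
wrist_force: [0.4, 0.3, -2.0]
width: 0.797
grip_force: 24.7
```

```bash
python3 - <<'E'
from h import *
s=bot.read_state();p,d=bot.read_camera("wrist");print(s["time"],s["tool_pos"],s["tcp_rot"],s["wrist_force"],s["width"],s["q"])
np.savez("pics/w4.npz",p=p,d=d,pos=s["tool_pos"],rot=s["tcp_rot"])
cv2.imwrite("pics/w4.png",cv2.resize(p[0:150,220:420],(800,600),interpolation=2)[:,:,::-1])
K,dd,T=cam("wrist",s);Rt=R.from_rotvec(s["tcp_rot"]).as_matrix()
vv,uu=np.mgrid[0:400,0:640];n=cv2.undistortPoints(np.float64(np.c_[uu.ravel(),vv.ravel()]).reshape(-1,1,2),K,dd).reshape(-1,2)
P=(np.c_[n,np.ones(len(n))]*d.reshape(-1,1))@T[:3,:3].T+T[:3,3];L=((P-s["tool_pos"])@Rt*1000).reshape(400,640,3)
for u in (235,400): print(u,np.polyfit(L[156:216,u,0],L[156:216,u,2],1))
P=P.reshape(400,640,3)
for r in (10,40,70,90,100,110,120): print(r,np.round(P[r,255:385:6,2]*1000).astype(int))
print(np.round(P[0:150:4,320,2]*1000).astype(int))
E
```

```text
6.3833 [0.38810194 0.16883688 0.41376358] [-3.11528096e+00 -4.05601344e-01 -5.25181577e-04] [ 0.40778879  0.29606778 -1.95235361] 0.7965803892386314 [ 3.51519840e-01 -2.81612376e-01  1.77634118e+00 -5.57491641e-05
  1.64653364e+00  1.66337379e+00]
235 [-0.07082993  5.70051247]
400 [-0.05977418  5.41624757]
10 [ 4  5  5  3 55 43  8  8  6  7  8  6  8  8 17 18 47 47 56  5  4  3]
40 [ 6  6  5  5 55 43  8 10  6  8  9 16 18 17 18 18 18 44 58  4  3  3]
70 [ 4  7  5  8 66 66 65 64 64 65 65 64 63 65 65 64 66 64 65  5  6  3]
90 [6 3 6 4 2 6 4 5 2 4 4 4 5 4 6 4 4 4 4 4 4 5]
100 [4 4 3 3 4 5 4 4 5 3 7 3 5 3 5 5 5 4 3 5 4 5]
110 [4 4 3 4 4 5 5 3 3 5 4 4 3 4 6 2 4 5 5 5 5 4]
120 [5 5 6 5 5 4 4 4 5 3 5 6 4 4 3 5 5 4 4 4 4 4]
[ 17  10   8  19  18   6   9  18   7   9   7  17   7   9  19  18   7  65
  65  64  30   5   4   5   1   4   4   5   5   5   6   6   3   5 582   4
   4 403]
```

View pics/w4.png

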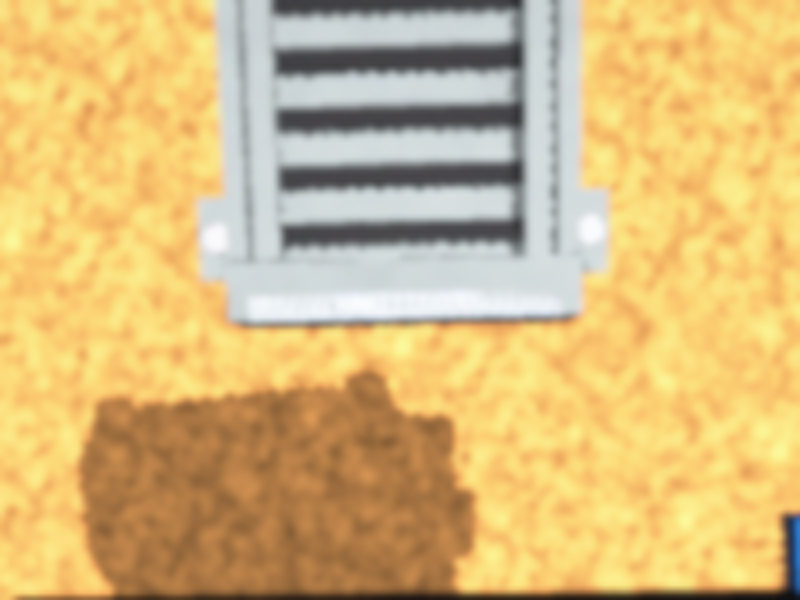

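The crop (4x, offset 220) shows the lip edge at about row 65, the lip end at row 80 and the outer wall faces at columns 276 and 365. I'll fit these from the depth steps.

```bash
cat >> h.py <<'E'
def cloud(d,C):
    K,dd,T=C;vv,uu=np.mgrid[0:400,0:640];n=cv2.undistortPoints(np.float64(np.c_[uu.ravel(),vv.ravel()]).reshape(-1,1,2),K,dd).reshape(-1,2)
    return ((np.c_[n,np.ones(len(n))]*d.reshape(-1,1))@T[:3,:3].T+T[:3,3]).reshape(400,640,3)
E
python3 - <<'E'
from h import *
z=np.load("pics/w4.npz");s=dict(tool_pos=z["pos"],tcp_rot=z["rot"]);C=cam("wrist",s);P=cloud(z["d"],C);Z=P[:,:,2]
Rt=R.from_rotvec(s["tcp_rot"]).as_matrix();tl=lambda W:(W-s["tool_pos"])@Rt*1000
lp=(Z>.0595)&(Z<.08)
e=[];b=[]
for u in range(285,357):
    r=[v for v in range(40,100) if lp[v,u]]; e.append((u,min(r)-.5)); b.append((u,max(r)+.5))
E=tl(plane(e,.063,C));B=tl(plane(b,.063,C))
print("lip edge x=f(y)",np.polyfit(E[:,1],E[:,0],1),"rear",np.polyfit(B[:,1],B[:,0],1))
wl=(Z>.035)&(Z<.08);l=[];r=[]
for v in range(2,46):
    c=[u for u in range(262,390) if wl[v,u]];l.append((min(c)-.5,v));r.append((max(c)+.5,v))
l=tl(plane(l,.055,C));r=tl(plane(r,.055,C));fl=np.polyfit(l[:,0],l[:,1],1);fr=np.polyfit(r[:,0],r[:,1],1);print("walls y=f(x)",fl,fr,np.std(l[:,1]-np.polyval(fl,l[:,0])))
x=150;print("width",np.polyval(fr,x)-np.polyval(fl,x))
sl=(fl[0]+fr[0])/2;ye=lambda x:(np.polyval(fr,x)+np.polyval(fl,x))/2
xe=np.polyval(np.polyfit(E[:,1],E[:,0],1),ye(120));yaw_t=np.arctan2(Rt[1,0],Rt[0,0]);yb=yaw_t-np.arctan(sl)
P0=s["tool_pos"]+Rt@np.array([xe,ye(xe),0])/1000
print("lip edge mid tool",xe,ye(xe),"world",P0,"yaw tool",yaw_t,"box",yb, "centre",P0[:2]+.063*np.array([np.cos(yb),np.sin(yb)]))
# frame/tool relative: filter edges
fm=(Z>.3)&(z["d"]<.32);
for v in (165,180,195,210):
    c=np.where(fm[v,200:450])[0]+200;Q=tl(P[v,[c.min(),c.max()]]);print(v,np.round(Q,1).tolist())
E
```

```text
lip edge x=f(y) [2.42321273e-02 1.14248858e+02] rear [1.93971811e-02 9.48829802e+01]
walls y=f(x) [ 3.71186057e-03 -6.67114503e+01] [-2.59351962e-02  6.08994801e+01] 0.3912180864970749
width 123.16387186815547
lip edge mid tool 114.14612868153935 -4.17433897611955 world [0.49737385 0.20209966 0.41380159] yaw tool 0.25893815477894166 box 0.27004936528671547 centre [0.55809058 0.21890674]
165 [[71.3, -0.3, -167.7], [39.3, 48.5, 3.0]]
180 [[31.8, -50.5, 3.4], [31.9, 48.6, 3.0]]
195 [[23.9, -50.3, 4.0], [23.8, 49.1, 4.5]]
210 [[15.9, -50.0, 4.4], [15.8, 49.3, 4.7]]
```

>>> jog_arm --pt "0.4 27.5 -0.8 13 0" --pt "0.4 27.5 -0.8 13 0" --pt "0.4 27.5 -0.8 13 0" --pt "0.4 27.5 -0.8 13 0" --pt "0.4 27.5 -0.8 13 -1.2" --pt "0.4 0 0 0 0" --pt "0.4 0 0 0 0"

```text
time: 7.02
tool_pos: [0.5204, 0.208, 0.3451]
tcp_rot: [3.109, 0.438, -0.011]
wrist_force: [-1.3, -0.3, -1.7]
width: 0.798
grip_force: 24.2
```

```bash
python3 - <<'E'
from h import *
s=bot.read_state();p,d=bot.read_camera("wrist");print(s["time"],s["tool_pos"],s["tcp_rot"],s["wrist_force"],s["width"])
np.savez("pics/w5.npz",p=p,d=d,pos=s["tool_pos"],rot=s["tcp_rot"])
cv2.imwrite("pics/w5.png",cv2.resize(p[0:240,180:460],(700,600),interpolation=2)[:,:,::-1])
C=cam("wrist",s);P=cloud(d,C);Z=P[:,:,2];Rt=R.from_rotvec(s["tcp_rot"]).as_matrix();tl=lambda W:(W-s["tool_pos"])@Rt*1000
wl=(Z>.035)&(Z<.2)
for v in range(0,150,10): 
    c=[u for u in range(200,450) if wl[v,u]]
    if len(c)>2: w=tl(plane([(min(c)-.5,v),(max(c)+.5,v)],.055,C));print(v,min(c),max(c),np.round(w[:,:2],1).tolist(),"centre z",np.round(Z[v,290:360:10]*1000).astype(int))
L=tl(P)
for u in (235,400): k=slice(160,216);print(u,np.polyfit(L[k,u,0],L[k,u,2],1))
g=p.max(2);fm=(abs(L[:,:,2]-4)<15)
for v in range(160,225,8):
    c=np.where(fm[v,200:450])[0]+200;print(v,np.round(L[v,[c.min(),c.max()]],1).tolist())
E
```

```text
7.0167 [0.52040107 0.20795299 0.34507201] [ 3.10934743  0.43818261 -0.01148758] [-1.26692045 -0.33381695 -1.7452085 ] 0.7979484853302209
30 300 346 [[147.8, -27.7], [147.7, 27.9]] centre z [ 4 53 50 52 52 52  2]
40 300 346 [[136.7, -27.9], [136.6, 28.1]] centre z [ 3 52 75 75 74 75  5]
50 300 345 [[125.4, -28.0], [125.4, 27.1]] centre z [ 6 51 77 74 76 75  4]
60 272 373 [[114.2, -62.0], [114.2, 61.1]] centre z [43 45 69 69 68 69 45]
70 272 374 [[102.7, -62.4], [102.7, 62.7]] centre z [8 6 9 8 8 8 8]
80 273 373 [[91.0, -61.6], [91.0, 61.9]] centre z [18 19 16 17 17 19 17]
90 273 373 [[79.3, -62.0], [79.2, 62.3]] centre z [8 8 8 7 9 9 9]
100 273 372 [[67.3, -62.5], [67.3, 61.5]] centre z [7 7 7 9 9 8 7]
110 274 372 [[55.2, -61.7], [55.2, 62.0]] centre z [18 17 18 16 17 19 20]
120 274 372 [[42.9, -62.1], [42.9, 62.4]] centre z [ 8  7  9  8  8  7 10]
130 275 371 [[30.5, -61.3], [30.4, 61.6]] centre z [7 8 8 8 8 8 9]
140 275 371 [[17.8, -61.8], [17.8, 62.1]] centre z [17 19 17 18 18 17 19]
235 [-0.05993704  5.84429184]
400 [-1.9507086 54.4638656]
160 [[41.9, -50.5, 2.6], [41.7, 48.6, 3.8]]
168 [[37.6, -50.8, 4.4], [37.6, 48.5, 4.4]]
176 [[33.6, -50.6, 4.3], [33.4, 49.0, 5.0]]
184 [[29.5, -50.5, 4.6], [29.5, 49.1, 4.3]]
192 [[25.4, -50.3, 4.4], [25.2, 49.1, 5.0]]
200 [[21.5, -49.8, 3.5], [21.1, 48.9, 4.9]]
208 [[16.7, -50.1, 5.1], [17.0, 49.1, 4.4]]
216 [[12.2, -50.7, 5.8], [12.4, 49.2, 5.3]]
224 [[8.2, -50.2, 4.8], [8.1, 48.9, 5.1]]
```

View pics/w5.png

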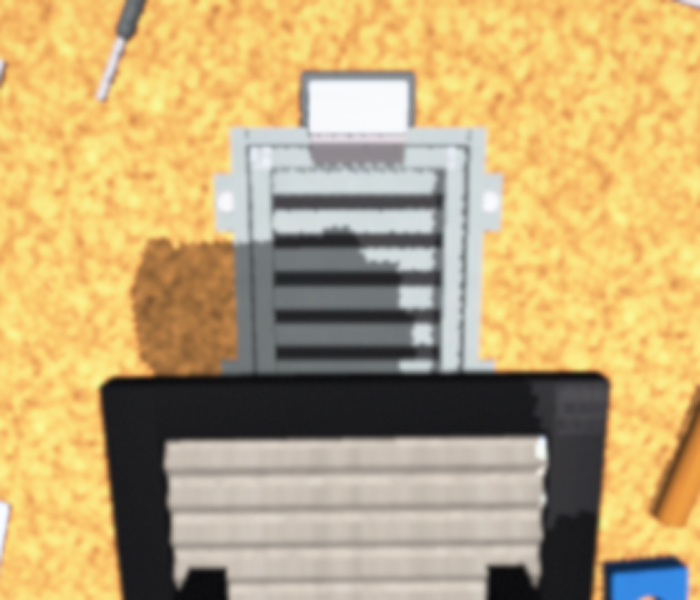

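The box is centred in the tool frame and square to it, with the catch block's top at 71 above the mat. The filter sits 0.75 mm off in y with about 0.06 rad of tilt. To tilt it further, I'll rest the plain end gently on the fixed catch block so that it pivots in the grip.

>>> jog_arm --pt "0.4 32 0.8 20 0" --pt "0.4 32 0 25 0" --pt "0.4 32 0 25 0" --pt "0.4 0 0 38 0" --pt "0.4 0 0 38 0" --pt "0.4 0 0 38 0" --pt "0.4 0 0 38 0" --pt "0.4 0 0 20 0" --pt "0.4 0 0 10 0" --pt "0.4 0 0 0 0"

```text
time: 7.9
tool_pos: [0.6102, 0.2332, 0.0949]
tcp_rot: [3.11, 0.44, -0.008]
wrist_force: [0.6, -0.6, -1.6]
width: 0.794
grip_force: 24.0
```

>>> jog_arm --pt "0.4 0 0 2 0" --pt "0.4 0 0 2 0" --pt "0.4 0 0 0 0"

```text
time: 8.15
tool_pos: [0.6142, 0.2346, 0.0962]
tcp_rot: [-3.11, -0.44, -0.007]
wrist_force: [-0.1, -0.1, -1.6]
width: 0.799
grip_force: 24.1
```

>>> jog_arm --pt "0.4 0 0 1.5 0" --pt "0.4 0 0 1.5 0" --pt "0.4 0 0 0 0"

```text
time: 8.4
tool_pos: [0.6127, 0.2341, 0.0911]
tcp_rot: [-3.11, -0.44, -0.001]
wrist_force: [0.1, -0.4, -2.6]
width: 0.796
grip_force: 24.1
```

>>> jog_arm --pt "0.4 0 0 1.5 0" --pt "0.4 0 0 1.5 0" --pt "0.4 0 0 0 0" --pt "0.4 0 0 0 0"

```text
time: 8.73
tool_pos: [0.6124, 0.234, 0.0879]
tcp_rot: [-3.111, -0.44, -0.0]
wrist_force: [-1.3, -1.2, 2.4]
width: 0.793
grip_force: 24.5
```

>>> jog_arm --pt "0.4 0 0 1.5 0" --pt "0.4 0 0 1.5 0" --pt "0.4 0 0 0 0" --pt "0.4 0 0 0 0"

```text
time: 9.07
tool_pos: [0.6124, 0.2339, 0.0847]
tcp_rot: [3.111, 0.44, -0.0]
wrist_force: [-1.4, -0.7, 4.4]
width: 0.796
grip_force: 23.4
```

```bash
cat > t.py <<'E'
from h import *
import sys
s=bot.read_state();p,d=bot.read_camera("wrist");print(s["time"],s["tool_pos"],s["tcp_rot"],s["wrist_force"],s["width"])
np.savez(f"pics/{sys.argv[1]}.npz",p=p,d=d,pos=s["tool_pos"],rot=s["tcp_rot"])
C=cam("wrist",s);P=cloud(d,C);Rt=R.from_rotvec(s["tcp_rot"]).as_matrix();L=(P-s["tool_pos"])@Rt*1000
fm=(d>.05)&(abs(L[:,:,2]-4)<25)
for u in (234,238,402,406):
    for rng in ((165,216),): k=np.arange(*rng);k=k[fm[k,u]];print(u,len(k),np.polyfit(L[k,u,0],L[k,u,2],1) if len(k)>9 else None)
for u in (240,322,400):
    c=np.where(fm[60:220,u])[0]+60;print(u,"plain end",np.round(L[c.min():c.min()+3,u],1).tolist())
E
python3 t.py w6
```

```text
9.0667 [0.61238469 0.23393123 0.0846748 ] [ 3.11061847e+00  4.40024691e-01 -5.85312210e-05] [-1.40720576 -0.66132838  4.40872909] 0.7962244327552866
234 51 [-0.27184135  7.02085699]
238 51 [-0.25792485  6.78433907]
402 51 [-0.18792499  5.25072417]
406 51 [-0.24732202  6.61415189]
240 plain end [[53.4, -39.5, 2.3], [53.2, -39.0, 0.1], [52.7, -39.0, 0.1]]
322 plain end [[53.8, -0.6, 1.8], [53.5, -0.6, 0.4], [53.3, -0.6, -1.4]]
400 plain end [[54.4, 36.0, 1.2], [54.0, 36.0, 1.0], [53.7, 35.6, -1.1]]
```

The pivoting works: the tilt is now about 0.24 rad at only a few newtons. I'll push a little further.

>>> jog_arm --pt "0.4 0 0 1.5 0" --pt "0.4 0 0 1 0" --pt "0.4 0 0 0 0" --pt "0.4 0 0 0 0"

```text
time: 9.45
tool_pos: [0.6136, 0.2344, 0.0839]
tcp_rot: [-3.11, -0.44, -0.004]
wrist_force: [-3.0, -0.7, 10.3]
width: 0.803
grip_force: 25.1
```

```bash
python3 t.py w7
```

```text
9.45 [0.61357978 0.23436438 0.08391774] [-3.11016371 -0.44041865 -0.0042374 ] [-2.97497882 -0.68981776 10.29375879] 0.8027736920776406
234 51 [-0.27962927  6.82911686]
238 51 [-0.28127922  6.9718554 ]
402 51 [-0.18538163  4.93468399]
406 51 [-0.2612963   6.48565161]
240 plain end [[53.7, -38.9, -0.2], [53.2, -38.9, -0.3], [52.9, -38.7, -1.4]]
322 plain end [[54.0, -0.6, 0.5], [53.8, -0.6, -1.9], [53.3, -0.6, -1.5]]
400 plain end [[54.5, 35.9, 0.5], [54.1, 35.8, 0.1], [53.9, 35.2, -2.8]]
```

>>> jog_arm --pt "0.4 0 0 -3 0" --pt "0.4 0 0 -8 0" --pt "0.4 0 0 -15 0" --pt "0.4 0 0 -15 0" --pt "0.4 0 0 -6 0" --pt "0.4 0 0 0 0" --pt "0.4 0 0 0 0"

```text
time: 10.08
tool_pos: [0.6125, 0.234, 0.1287]
tcp_rot: [-3.111, -0.44, -0.001]
wrist_force: [-0.5, 0.5, -1.5]
width: 0.8
grip_force: 24.7
```

```bash
python3 t.py w8
```

```text
10.0833 [0.61248181 0.23398578 0.12872957] [-3.11054997e+00 -4.39997868e-01 -5.75288966e-04] [-0.47726017  0.51657061 -1.47809801] 0.799551490015064
234 51 [-0.12723485  5.41450394]
238 51 [-0.15603555  6.2929384 ]
402 50 [-0.11992478  5.26281544]
406 50 [-0.14113101  5.84059355]
240 plain end [[49.2, -40.5, 5.5], [48.8, -40.3, 4.9], [71.3, -0.3, -167.7]]
322 plain end [[49.4, -0.6, 7.2], [49.2, -0.6, 5.1], [48.9, -0.6, 3.6]]
400 plain end [[49.9, 37.6, 7.8], [49.8, 37.0, 4.7], [49.3, 37.0, 4.8]]
```

The tilt fell back to 0.13 rad when unloaded. I'll tilt it again, then grip harder before lifting.

>>> jog_arm --pt "0.4 0 0 15 0" --pt "0.4 0 0 15 0" --pt "0.4 0 0 10 0" --pt "0.4 0 0 3 0" --pt "0.4 0 0 2 0" --pt "0.4 0 0 2 0" --pt "0.4 0 0 0 0"

```text
time: 10.72
tool_pos: [0.6136, 0.2342, 0.0842]
tcp_rot: [-3.11, -0.44, -0.004]
wrist_force: [-2.4, -0.5, 8.7]
width: 0.799
grip_force: 25.3
```

>>> jog_arm --pt "0.4 0 0 0 0" --pt "0.4 0 0 0 0" --pt "0.4 0 0 0 0" --pt "0.4 0 0 0 0" --force 110

```text
time: 11.05
tool_pos: [0.615, 0.2345, 0.086]
tcp_rot: [-3.11, -0.44, -0.009]
wrist_force: [-1.6, -1.5, 13.1]
width: 0.724
grip_force: 108.7
```

```bash
python3 t.py w9
```

```text
11.05 [0.61504935 0.2345347  0.08596106] [-3.11005853 -0.44049239 -0.00893766] [-1.56498703 -1.53016922 13.12236971] 0.7237376257843642
234 51 [-0.26635967  8.45560388]
238 51 [-0.26740679  8.35191046]
402 51 [-0.23632756  7.64037469]
406 51 [-0.25961545  8.10155482]
240 plain end [[53.8, -39.6, 3.0], [53.5, -39.2, 1.3], [53.1, -39.1, 0.5]]
322 plain end [[54.2, -0.6, 2.6], [53.9, -0.6, 1.2], [53.5, -0.6, 0.7]]
400 plain end [[54.7, 36.4, 3.2], [54.3, 36.2, 2.2], [54.1, 35.7, -0.1]]
```

>>> jog_arm --pt "0.4 0 0 -3 0" --pt "0.4 0 0 -8 0" --pt "0.4 0 0 -10 0" --pt "0.4 0 0 -10 0" --pt "0.4 0 0 -4 0" --pt "0.4 0 0 0 0" --pt "0.4 0 0 0 0"

```text
time: 11.68
tool_pos: [0.6127, 0.2341, 0.1174]
tcp_rot: [-3.11, -0.44, -0.001]
wrist_force: [-0.0, 0.2, -2.0]
width: 0.721
grip_force: 105.4
```

```bash
python3 t.py w10
```

```text
11.6833 [0.61268862 0.23412482 0.11742708] [-3.11039683e+00 -4.40159493e-01 -1.41424326e-03] [-0.02979853  0.16406762 -1.97826277] 0.7206796949335961
234 51 [-0.19407097  8.27932477]
238 51 [-0.204381    8.54575382]
402 51 [-0.19110539  8.28351128]
406 51 [-0.18291442  7.95575909]
240 plain end [[50.9, -40.7, 7.1], [50.6, -40.4, 5.6], [50.4, -39.9, 3.4]]
322 plain end [[51.4, -0.6, 7.1], [51.2, -0.6, 4.5], [50.8, -0.6, 3.4]]
400 plain end [[51.9, 37.4, 7.0], [51.6, 37.1, 5.8], [51.3, 36.8, 4.3]]
```

The tilt now holds at about 0.19 rad. From the geometry, that lets the tongue go under the lip about 5 mm above the seat with the plain end just over the catch. I'll go to just in front of the lip.

>>> jog_arm --pt "0.4 -11 0 0 0" --pt "0.4 -11 0 0 0" --pt "0.4 0 0 0 0" --pt "0.4 0 0 8 0" --pt "0.4 0 0 8 0" --pt "0.4 0 0 8 0" --pt "0.4 0 0 5 0" --pt "0.4 0 0 2 0" --pt "0.4 0 0 0 0" --pt "0.4 0 0 0 0"

```text
time: 12.57
tool_pos: [0.5914, 0.2279, 0.0857]
tcp_rot: [3.111, 0.44, -0.0]
wrist_force: [-0.3, 0.1, -1.8]
width: 0.724
grip_force: 105.3
```

```bash
python3 t.py w11; python3 - <<'E'
from h import *
q,e=bot.read_camera("scene");np.savez("pics/s11.npz",p=q,d=e);s=bot.read_state()
x,y=proj(s["tool_pos"],cam("scene"))[0].astype(int);print(x,y)
z=np.load("pics/w11.npz")["p"]
cv2.imwrite("pics/s11.png",np.hstack([cv2.resize(q[y-50:y+70,x-60:x+60],(400,400),interpolation=2),z[:,120:520]])[:,:,::-1])
E
```

```text
12.5667 [0.59140131 0.22788863 0.08567031] [ 3.11057492e+00  4.40058458e-01 -3.29625253e-04] [-0.29331737  0.08587977 -1.81862346] 0.7240776810476731
234 51 [-0.20179727  8.40485151]
238 51 [-0.19264196  8.12491608]
402 51 [-0.18672741  8.1650621 ]
406 51 [-0.19415007  8.02938673]
240 plain end [[51.1, -40.4, 6.0], [50.8, -40.2, 4.7], [50.6, -39.7, 2.3]]
322 plain end [[66.2, -0.7, 19.0], [66.0, -0.6, 9.5], [65.5, -0.6, 10.0]]
400 plain end [[52.0, 37.1, 5.9], [51.7, 36.9, 4.5], [51.3, 36.8, 3.9]]
396 263
```

View pics/s11.png

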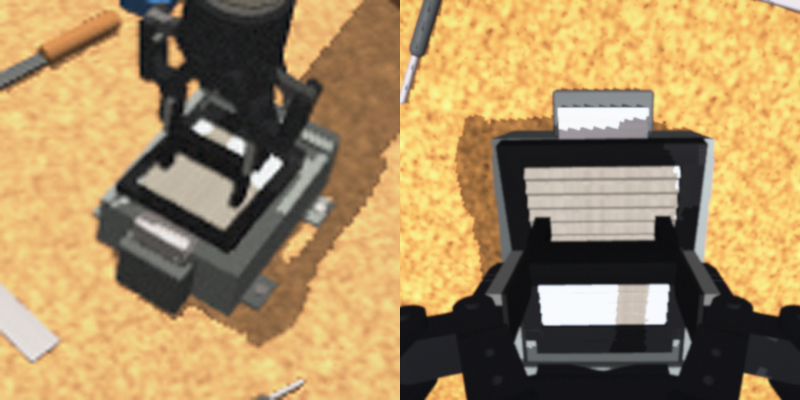

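Left, the scene view shows the frame over the pocket with its plain end above the catch. Right, the wrist view shows the lip at rows 343–362 just past the tongue. I'll check that gap by depth.

```bash
python3 - <<'E'
from h import *
z=np.load("pics/w11.npz");s=dict(tool_pos=z["pos"],tcp_rot=z["rot"]);C=cam("wrist",s);P=cloud(z["d"],C);Rt=R.from_rotvec(s["tcp_rot"]).as_matrix();L=(P-s["tool_pos"])@Rt*1000
for u in (265,290,345,375):
    print(u,[(v,round(float(L[v,u,0]),1),round(float(P[v,u,2]*1000))) for v in range(318,376,4)])
for v in (200,): print([(u,np.round(L[v,u,1]),round(float(P[v,u,2]*1000))) for u in list(range(208,234,2))+list(range(406,436,2))])
E
```

```text
265 [(318, -60.0, 64), (322, -61.3, 66), (326, -65.8, 63), (330, -68.5, 64), (334, -70.7, 65), (338, -74.9, 63), (342, -82.2, 58), (346, -87.2, 55), (350, -90.1, 56), (354, -102.9, 44), (358, -106.1, 45), (362, -96.8, 59), (366, 9.3, 183), (370, 10.8, 186), (374, 10.8, 187)]
290 [(318, -60.2, 63), (322, -61.3, 66), (326, -65.5, 64), (330, -68.2, 64), (334, -71.5, 64), (338, -74.7, 63), (342, -82.2, 58), (346, -85.9, 57), (350, -90.6, 55), (354, -102.9, 44), (358, -106.7, 44), (362, -96.1, 60), (366, 9.6, 183), (370, 9.9, 185), (374, 11.6, 188)]
345 [(318, -59.5, 64), (322, -63.6, 62), (326, -65.7, 63), (330, -67.9, 64), (334, -71.6, 63), (338, -73.8, 65), (342, -82.4, 57), (346, -86.3, 56), (350, -89.7, 56), (354, -103.8, 43), (358, -106.4, 44), (362, -97.0, 59), (366, 10.5, 184), (370, 9.8, 185), (374, 9.5, 186)]
375 [(318, -58.0, 66), (322, -63.5, 62), (326, -65.3, 64), (330, -67.4, 65), (334, -72.1, 63), (338, -74.9, 63), (342, -81.4, 59), (346, -86.3, 57), (350, -88.7, 58), (354, -102.3, 45), (358, -106.3, 44), (362, -96.7, 59), (366, 9.8, 184), (370, 10.6, 186), (374, 11.1, 188)]
[(208, np.float64(-84.0), 4), (210, np.float64(-82.0), 5), (212, np.float64(-81.0), 4), (214, np.float64(-80.0), 4), (216, np.float64(-62.0), 56), (218, np.float64(-61.0), 57), (220, np.float64(-60.0), 55), (222, np.float64(-58.0), 57), (224, np.float64(-50.0), 81), (226, np.float64(-49.0), 82), (228, np.float64(-48.0), 82), (230, np.float64(-47.0), 83), (232, np.float64(-46.0), 82), (406, np.float64(41.0), 82), (408, np.float64(42.0), 82), (410, np.float64(43.0), 82), (412, np.float64(44.0), 82), (414, np.float64(45.0), 82), (416, np.float64(47.0), 81), (418, np.float64(48.0), 81), (420, np.float64(48.0), 82), (422, np.float64(57.0), 57), (424, np.float64(58.0), 57), (426, np.float64(59.0), 57), (428, np.float64(60.0), 57), (430, np.float64(78.0), 5), (432, np.float64(79.0), 5), (434, np.float64(81.0), 5)]
```

The tongue tip is at tool x -91.5, 46 above the box base. The lip edge is at -97 and y is centred within 0.5 mm. I'll lower 2 mm and slide under the lip.

>>> jog_arm --pt "0.4 0 0 2.5 0" --pt "0.4 -3 0 0 0" --pt "0.4 -3 0 0 0" --pt "0.4 -3 0 0 0" --pt "0.4 -3 0 0.5 0" --pt "0.4 -2 0 0.5 0" --pt "0.4 0 0 0 0" --pt "0.4 0 0 0 0"

```text
time: 13.33
tool_pos: [0.5776, 0.2239, 0.0825]
tcp_rot: [-3.111, -0.44, -0.0]
wrist_force: [0.3, 0.6, -2.0]
width: 0.726
grip_force: 105.6
```

```bash
python3 t.py w12;python3 - <<'E'
from h import *
z=np.load("pics/w12.npz");s=dict(tool_pos=z["pos"],tcp_rot=z["rot"]);C=cam("wrist",s);P=cloud(z["d"],C);Rt=R.from_rotvec(s["tcp_rot"]).as_matrix();L=(P-s["tool_pos"])@Rt*1000
for u in (275,345):
    print(u,[(v,round(float(L[v,u,0]),1),round(float(P[v,u,2]*1000))) for v in range(318,376,3)])
E
```

```text
13.3333 [0.577626   0.22392252 0.08247406] [-3.11059647e+00 -4.40152610e-01 -7.40402194e-05] [ 0.30837259  0.56905986 -2.04136618] 0.7264283619983601
234 49 [-0.18955554  8.24058263]
238 51 [-0.20324615  8.74091236]
402 51 [-0.19028817  8.09057121]
406 51 [-0.2077423   8.46332826]
240 plain end [[63.5, -44.6, 27.8], [62.9, -44.9, 29.1], [62.4, -44.7, 27.9]]
322 plain end [[85.2, -0.7, 28.7], [84.8, -0.7, 30.1], [84.4, -0.7, 30.3]]
400 plain end [[63.5, 41.0, 27.5], [63.0, 41.0, 27.1], [62.3, 41.4, 29.1]]
275 [(318, -58.8, 62), (321, -59.9, 63), (324, -64.9, 59), (327, -66.4, 60), (330, -67.1, 62), (333, -70.4, 61), (336, -73.0, 60), (339, -74.8, 61), (342, -81.9, 55), (345, -84.2, 55), (348, -83.1, 59), (351, -82.1, 63), (354, -83.2, 65), (357, -85.9, 64), (360, -88.7, 64), (363, -90.6, 64), (366, 10.5, 181), (369, 10.0, 182), (372, 10.7, 183), (375, 11.1, 185)]
345 [(318, -59.0, 61), (321, -60.9, 62), (324, -64.4, 60), (327, -66.1, 61), (330, -67.7, 61), (333, -69.6, 62), (336, -73.0, 60), (339, -74.6, 61), (342, -81.8, 55), (345, -84.7, 54), (348, -83.0, 59), (351, -81.9, 63), (354, -83.6, 64), (357, -86.6, 63), (360, -87.2, 65), (363, -90.8, 64), (366, 9.8, 180), (369, 10.5, 182), (372, 10.2, 183), (375, 11.1, 185)]
```

The tongue is now 9.5 mm under the lip (tip at box x about -72.5) with no contact force. I'll ease the grip and rock the plain end down.

>>> jog_arm --pt "0.4 0 0 0 0" --pt "0.4 0 0 0 0" --pt "0.4 0 0 1.5 0" --pt "0.4 0 0 1.5 0" --pt "0.4 0.5 0 1.5 0" --pt "0.4 0.8 0 1.5 0" --pt "0.4 0.8 0 1.5 0" --pt "0.4 0 0 0 0" --force 40

```text
time: 14.05
tool_pos: [0.5798, 0.2246, 0.0749]
tcp_rot: [3.111, 0.44, -0.001]
wrist_force: [-1.2, -1.2, -0.4]
width: 0.721
grip_force: 108.6
```

```bash
python3 t.py w13
```

```text
14.05 [0.57983274 0.22457393 0.07489077] [ 3.11060175e+00  4.40021970e-01 -5.14825021e-04] [-1.1830303  -1.16921126 -0.35671321] 0.7212352580435472
234 51 [-0.13198417  7.71607937]
238 50 [-0.15062103  8.03621785]
402 51 [-0.13221864  7.70707469]
406 51 [-0.13474385  7.75318594]
240 plain end [[61.3, -43.0, 20.1], [60.7, -43.2, 20.7], [60.2, -43.1, 20.5]]
322 plain end [[86.9, -0.7, 25.2], [86.3, -0.7, 23.5], [85.8, -0.7, 23.3]]
400 plain end [[61.3, 39.5, 19.8], [60.7, 39.9, 21.5], [60.1, 40.0, 21.8]]
```

>>> jog_arm --pt "0.4 0.7 0 1.5 0" --pt "0.4 0.7 0 1.5 0" --pt "0.4 0.7 0 1.5 0" --pt "0.4 0.7 0 1.5 0" --pt "0 0 0 0 0"

```text
time: 14.52
tool_pos: [0.5827, 0.2253, 0.0684]
tcp_rot: [-3.111, -0.44, -0.0]
wrist_force: [0.4, -0.1, -1.4]
width: 0.721
grip_force: 108.6
```

>>> jog_arm --pt "0.4 0.7 0 1.5 0" --pt "0.4 0.7 0 1.5 0" --pt "0.4 0.5 0 1.5 0" --pt "0.4 0 0 0 0"

```text
time: 14.85
tool_pos: [0.5846, 0.2259, 0.0642]
tcp_rot: [-3.111, -0.44, -0.001]
wrist_force: [0.9, -0.7, -1.6]
width: 0.723
grip_force: 108.4
```

```bash
python3 t.py w14
```

```text
14.85 [0.58463998 0.22594265 0.0642303 ] [-3.11056038e+00 -4.40052108e-01 -7.13369382e-04] [ 0.89157571 -0.70120646 -1.64851752] 0.7225355597132145
234 51 [-0.02052519  7.67145677]
238 51 [-0.01430824  7.41273004]
402 51 [-0.0123601   7.21865321]
406 50 [-0.02570263  7.64379705]
240 plain end [[56.2, -44.8, 26.9], [56.2, -43.2, 19.9], [56.2, -41.7, 13.2]]
322 plain end [[82.4, -0.6, 13.8], [81.8, -0.6, 12.9], [81.3, -0.6, 12.2]]
400 plain end [[56.1, 41.2, 26.7], [56.2, 39.8, 19.8], [56.2, 38.5, 13.5]]
```

>>> jog_arm --pt "0.4 0 0 1.5 0" --pt "0.4 0 0 1.5 0" --pt "0.4 0 0 0 0"

```text
time: 15.15
tool_pos: [0.5856, 0.2262, 0.0621]
tcp_rot: [-3.11, -0.44, -0.004]
wrist_force: [2.9, -0.1, 0.2]
width: 0.717
grip_force: 108.9
```

>>> jog_arm --pt "0.4 0 0 1.5 0" --pt "0.4 0 0 1.5 0" --pt "0.4 0 0 0 0"

```text
time: 15.4
tool_pos: [0.5858, 0.2262, 0.0617]
tcp_rot: [-3.11, -0.44, -0.004]
wrist_force: [-3.1, -0.8, 13.3]
width: 0.724
grip_force: 115.0
```

```bash
python3 t.py w15; python3 - <<'E'
from h import *
z=np.load("pics/w15.npz");s=dict(tool_pos=z["pos"],tcp_rot=z["rot"]);C=cam("wrist",s);P=cloud(z["d"],C);Rt=R.from_rotvec(s["tcp_rot"]).as_matrix();L=(P-s["tool_pos"])@Rt*1000
for u in (262,322):
    print(u,[(v,round(float(L[v,u,0]),1),round(float(P[v,u,2]*1000))) for v in list(range(90,160,4))+list(range(330,364,4))])
p=z["p"];cv2.imwrite("pics/w15.png",p[60:400,120:520,::-1])
E
```

```text
15.4 [0.58580673 0.22623407 0.06172456] [-3.11018543 -0.43983488 -0.00443596] [-3.1043301  -0.77519713 13.29794487] 0.724374300821446
234 51 [5.30326184e-03 7.31061258e+00]
238 51 [-0.01320446  7.6181383 ]
402 50 [3.28671940e-03 7.28306763e+00]
406 51 [3.68540636e-04 7.49102224e+00]
240 plain end [[55.0, -43.8, 22.1], [55.0, -42.4, 15.7], [55.0, -41.2, 10.3]]
322 plain end [[80.8, -0.6, 10.6], [80.3, -0.6, 10.6], [79.8, -0.6, 9.7]]
400 plain end [[54.9, 41.8, 29.0], [54.9, 40.4, 22.2], [55.0, 39.1, 16.2]]
262 [(90, 75.3, 4), (94, 72.9, 5), (98, 70.6, 6), (102, 68.2, 6), (106, 65.8, 3), (110, 63.4, 4), (114, 61.0, 4), (118, 58.6, 4), (122, 56.1, 4), (126, 54.8, 18), (130, 54.9, 46), (134, 53.9, 55), (138, 51.8, 54), (142, 49.9, 54), (146, 47.9, 54), (150, 44.6, 45), (154, 43.1, 48), (158, 41.9, 54), (330, -59.4, 52), (334, -60.4, 54), (338, -65.4, 51), (342, -68.0, 52), (346, -69.0, 54), (350, -73.5, 52), (354, -75.6, 53), (358, -77.5, 54), (362, -79.5, 55)]
322 [(90, 74.4, 53), (94, 72.5, 53), (98, 70.8, 76), (102, 69.1, 76), (106, 67.5, 75), (110, 65.9, 75), (114, 64.2, 75), (118, 62.6, 76), (122, 61.0, 76), (126, 59.2, 76), (130, 57.6, 76), (134, 55.9, 75), (138, 54.2, 76), (142, 52.5, 76), (146, 50.8, 76), (150, 48.5, 72), (154, 47.0, 74), (158, 44.9, 72), (330, -59.8, 51), (334, -61.1, 53), (338, -64.9, 52), (342, -66.6, 53), (346, -68.8, 54), (350, -73.7, 52), (354, -75.0, 53), (358, -77.1, 54), (362, -80.6, 54)]
```

View pics/w15.png

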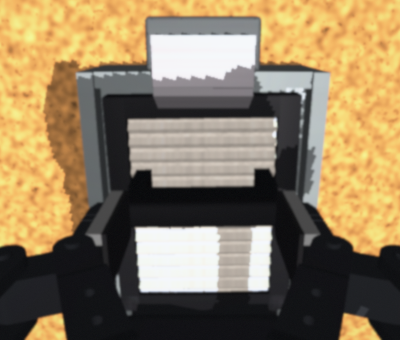

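The picture shows the frame flat in the pocket, with the catch overlapping its far edge (crop rows 80–107). I'll check the nose position by depth.

```bash
python3 - <<'E'
from h import *
z=np.load("pics/w15.npz");s=dict(tool_pos=z["pos"],tcp_rot=z["rot"]);C=cam("wrist",s);P=cloud(z["d"],C);Rt=R.from_rotvec(s["tcp_rot"]).as_matrix();L=(P-s["tool_pos"])@Rt*1000
for u in (300,322,340,245):
    print(u,[(v,round(float(L[v,u,0]),1),round(float(P[v,u,2]*1000))) for v in range(140,190,3)])
E
```

```text
300 [(140, 53.3, 75), (143, 52.1, 76), (146, 50.7, 75), (149, 48.9, 72), (152, 47.8, 73), (155, 46.5, 74), (158, 44.6, 70), (161, 42.8, 68), (164, 40.7, 64), (167, 38.6, 60), (170, 36.1, 55), (173, 34.4, 54), (176, 32.9, 54), (179, 30.5, 51), (182, 28.9, 51), (185, 27.6, 52), (188, 26.6, 54)]
322 [(140, 53.2, 75), (143, 71.3, 230), (146, 50.8, 76), (149, 49.0, 72), (152, 47.7, 73), (155, 46.6, 74), (158, 44.9, 72), (161, 42.9, 68), (164, 40.9, 65), (167, 38.7, 61), (170, 35.8, 54), (173, 34.5, 55), (176, 32.8, 54), (179, 30.7, 51), (182, 29.2, 52), (185, 27.9, 53), (188, 26.5, 54)]
340 [(140, 53.2, 75), (143, 52.1, 77), (146, 50.6, 74), (149, 49.0, 73), (152, 47.5, 71), (155, 46.5, 73), (158, 44.7, 71), (161, 43.0, 69), (164, 40.8, 64), (167, 38.6, 60), (170, 35.8, 54), (173, 34.5, 55), (176, 33.0, 55), (179, 30.5, 51), (182, 29.0, 51), (185, 27.9, 53), (188, 26.4, 54)]
245 [(140, 50.9, 55), (143, 49.4, 54), (146, 47.8, 53), (149, 44.9, 43), (152, 43.5, 44), (155, 43.1, 52), (158, 42.1, 55), (161, 40.3, 53), (164, 39.2, 55), (167, 37.3, 53), (170, 36.2, 55), (173, 34.6, 55), (176, 32.8, 54), (179, 31.2, 54), (182, 29.7, 54), (185, 28.0, 53), (188, 26.8, 55)]
```

The nose is at box x about 65.5, fully out, over a frame top at seat height, so the catch has snapped. I'll release and withdraw.

>>> jog_arm --pt "1 0 0 0 0" --pt "1 0 0 0 0" --pt "1 0 0 0 0" --pt "1 0 0 0 0" --pt "1 0 0 0 0" --pt "1 0 0 0 0"

```text
time: 15.95
tool_pos: [0.5839, 0.2258, 0.058]
tcp_rot: [3.11, 0.44, -0.002]
wrist_force: [0.2, -0.5, 0.6]
width: 0.998
grip_force: 0.0
```

>>> jog_arm --pt "1 0 0 -10 0" --pt "1 0 0 -20 0" --pt "1 0 0 -35 0" --pt "1 0 0 -35 0" --pt "1 0 0 -35 0" --pt "1 0 0 -20 0" --pt "1 0 0 0 0" --pt "1 0 0 0 0"

```text
time: 16.62
tool_pos: [0.5857, 0.2263, 0.2165]
tcp_rot: [-3.11, -0.44, -0.008]
wrist_force: [0.2, -1.1, -0.8]
width: 0.998
grip_force: 0.0
```

```bash
python3 t.py w16; python3 - <<'E'
from h import *
z=np.load("pics/w16.npz");s=dict(tool_pos=z["pos"],tcp_rot=z["rot"]);C=cam("wrist",s);P=cloud(z["d"],C);Rt=R.from_rotvec(s["tcp_rot"]).as_matrix();L=(P-s["tool_pos"])@Rt*1000
for u in (275,322):
    print(u,[(v,round(float(L[v,u,0]),1),round(float(P[v,u,2]*1000))) for v in range(130,320,5)])
cv2.imwrite("pics/w16.png",z["p"][60:400,120:520,::-1])
E
```

```text
16.6167 [0.58566221 0.22633773 0.21651481] [-3.10967889 -0.44003006 -0.00755946] [ 0.17360205 -1.12110986 -0.81924182] 0.9983020764797825
234 0 None
238 0 None
402 0 None
406 0 None
275 [(130, 41.9, 55), (135, 37.3, 54), (140, 32.7, 54), (145, 28.1, 54), (150, 23.8, 56), (155, 19.1, 56), (160, 14.0, 53), (165, 9.6, 55), (170, 4.5, 53), (175, -0.2, 54), (180, -4.9, 55), (185, -9.8, 55), (190, -14.8, 54), (195, -19.8, 54), (200, -25.0, 53), (205, -29.4, 56), (210, -34.7, 55), (215, -40.1, 54), (220, -44.9, 55), (225, 71.3, 385), (230, -55.1, 55), (235, -61.0, 54), (240, -66.0, 55), (245, -71.5, 54), (250, -77.4, 53), (255, -82.4, 55), (260, -92.7, 45), (265, -99.0, 43), (270, -94.2, 64), (275, -99.5, 65), (280, -105.4, 64), (285, -110.8, 64), (290, -151.9, 4), (295, -158.8, 4), (300, -165.3, 4), (305, -172.5, 4), (310, -179.5, 4), (315, -186.1, 5)]
322 [(130, 43.2, 70), (135, 37.8, 60), (140, 32.6, 54), (145, 27.9, 53), (150, 23.3, 53), (155, 18.7, 53), (160, 13.5, 51), (165, 9.4, 54), (170, 4.0, 51), (175, -0.6, 52), (180, 3.5, 91), (185, 0.0, 95), (190, -4.2, 95), (195, -20.3, 52), (200, -25.8, 51), (205, -29.9, 54), (210, -35.9, 51), (215, -40.4, 53), (220, -45.7, 52), (225, -51.0, 52), (230, -56.1, 53), (235, -61.3, 53), (240, -67.0, 52), (245, -72.2, 53), (250, -76.6, 55), (255, -82.5, 54), (260, -89.6, 51), (265, -95.1, 51), (270, -93.8, 65), (275, -99.7, 64), (280, -104.8, 65), (285, -110.7, 64), (290, -151.3, 5), (295, -157.8, 5), (300, -165.2, 4), (305, -171.7, 5), (310, -179.4, 4), (315, -186.2, 4)]Traceback (most recent call last):
  File "t.py", line 10, in <module>
    c=np.where(fm[60:220,u])[0]+60;print(u,"plain end",np.round(L[c.min():c.min()+3,u],1).tolist())
                                                                  ~~~~~^^
    return umr_minimum(a, axis, None, out, keepdims, initial, where)
ValueError: zero-size array to reduction operation minimum which has no identity
```

View pics/w16.png

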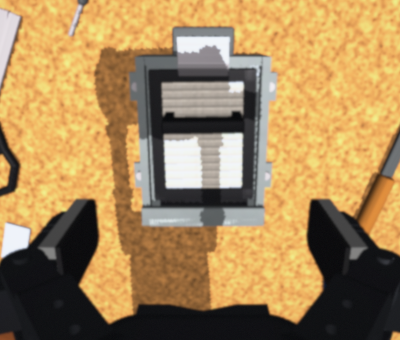

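The frame lies flat, with its top at the same height from end to end. The tongue is about 8 mm under the lip, the catch is over the plain end, and the gripper is clear. Handing in.

```bash
python3 -c "
from workcell import bot
print(bot.finish_job())"
```

```text
the job is handed in; nothing more can be done
None
```

The filter is in the dust box and the job is handed in: the tongue is about 8 mm under the lip, the frame lies flat, the catch has snapped over the plain end, and the gripper is clear. It took about 17 s of the 43 s, and the hand-in call gave no verdict.

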